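Load the sample rack and reagent bottles at the analyser bench

TASK

Set the bench up for an analyser run: first lower the tube rack onto the two dowels of its base, a dowel through each foot hole and the foot down flat on the base. Then stand the three round bottles upright in the docking rings that match their size, one after another from the largest to the smallest. Leave the square bottle and the squat pot where they stand, and leave everything released and at rest.

Things in the scene. Friction and masses are not known exactly. Their poses are not given: they have to be found in the camera images.
- rack_centre (a point): tube rack, loose (sizes in mm): grey foot 150 long (x) by 44 wide (y), 8 thick; on its middle a white block 80 long, 44 wide, top 48 above the underside, with eight red-capped tubes reaching 64. A through hole 14 in diameter at x = +60 and x = -60. Same after half a turn. This point is its centre, 32 above the underside; z up. Grip the block across its width.
- dowel_base: dowel base, fixed: aluminium plate 156 mm long (x) by 50 wide (y), 8 thick, with upright steel dowels at x = +60 and x = -60, diameter 10, tops 28 above the bench, the last 6 tapered to diameter 4. Origin: centre of the plate's underside, on the bench; z up. With the rack home its foot lies flat on the plate and its centre is 40 above the bench.
- large_centre (a point): the large round white plastic bottle with a grey screw cap: body diameter (mm) 64, straight-sided from the underside up to 50 above it, cap diameter 48, overall height 66; stands upright, loose. This point is its centre, half-way up (33 above its underside); z up along its axis.
- medium_centre (a point): the medium round white plastic bottle with a grey screw cap: body diameter (mm) 46, straight-sided from the underside up to 46 above it, cap diameter 36, overall height 62; stands upright, loose. This point is its centre, half-way up (31 above its underside); z up along its axis.
- small_centre (a point): the small round white plastic bottle with a grey screw cap: body diameter (mm) 30, straight-sided from the underside up to 42 above it, cap diameter 23, overall height 56; stands upright, loose. This point is its centre, half-way up (28 above its underside); z up along its axis.
- nest_large: the large docking ring, fixed on the bench: round shallow aluminium dish, inside diameter (mm) 78, outside 86, rim 10 high, dark floor 4 above the bench. It takes the large round bottle (7 mm of room all round). Origin: centre of its underside on the bench; z up.
- nest_medium: the medium docking ring, fixed on the bench: round shallow aluminium dish, inside diameter (mm) 60, outside 68, rim 10 high, dark floor 4 above the bench. It takes the medium round bottle (7 mm of room all round). Origin: centre of its underside on the bench; z up.
- nest_small: the small docking ring, fixed on the bench: round shallow aluminium dish, inside diameter (mm) 44, outside 52, rim 10 high, dark floor 4 above the bench. It takes the small round bottle (7 mm of room all round). Origin: centre of its underside on the bench; z up.
- square_centre (a point): square white plastic bottle with a round grey cap, 44 by 44 and 62 high (mm), loose; not part of the job, leave it alone. This point is its centre, 31 above its underside; z up.
- pot_centre (a point): squat round white pot with a wide grey lid, lid diameter 58, 32 high (mm), loose; not part of the job, leave it alone. This point is its centre, 16 above its underside; z up.

How it is judged:
By the outcome, as a careful person would: the job done as asked, in the order asked, and still so for the second after the job is handed in, with the robot touching nothing.
It also fails if it takes over 128 s, if anything falls off the work surface, if the arm or the gripper's body presses on something with over 40 N, if the wrist force passes 120 N, or if a joint passes its speed limit or range.

ROBOT

A 7-joint arm with a two-finger parallel gripper is mounted at the origin on the work surface. World frame = base frame: x ahead of the robot, y to its left, z up, the work surface at z = 0. Lengths are in m, angles in rad, forces in N, time in s.
With the tool pointing down it reaches from about 0.425 to 0.925 m from the base axis. Payload 6.8 kg.
Tool frame: the origin (TCP) lies at the very end of the fingers, on their centre line; the grasp point (between the pads) lies 19 mm behind it; z points along the fingers, y is the line along which they close (so a half turn about z gives the same grasp; the last joint's range is limited). The gripper opens to 88 mm and grips with 3 to 60 N. Pads are 20 mm wide; open, the fingers measure 115 mm over their backs; the gripper's body (75 mm by 178 mm) begins 61 mm behind the grasp point.
Start: joints at [-1.341, 0.477, 0.022, 1.555, -0.011, 1.109, -0.083], TCP at [0.224, 0.637, 0.223] pointing down, gripper open.
Joint ranges: [-2.96, 2.96], [-0.34, 2.1], [-1.41, 1.46], [0.24, 2.44], [-1.37, 4.51], [0.17, 1.92], [-2.96, 2.96]. Speed limits (rad/s): [2.39, 2.39, 3.14, 3.14, 3.14, 3.14, 3.14].

INTERFACE

Orientations are given as a 3x3 rotation matrix whose columns are the frame's x, y, z axes.
In Python, from rig import * gives the robot as it stands.
- The arm moves only by the tool servo_tool, never from a script. Its argument "plan" is a list of rows, each an object with "hand": the finger opening in mm, from 0 to 87.8; "delta_pos": the shift along the world's x, y, z in mm, a list of three; "turn": the turn about the world's z in rad. A call has 1 to 12 rows; each row shifts and turns the commanded pose from where the row before left it; what a row does not reach is not made up. A row lasts 1/10 s, in which the tool goes at most 50 mm and 8.59 degrees, less where a joint would pass 70% of its speed; a pose out of reach is approached as far as the arm can. A call is refused whole if a number of a shift passes 50 or a number of a turn 0.15, either way. A call with a gripper value outside its range is refused whole. The fingers move at their own pace and stop on an object; "grip_force" is the grip in N (left out, the last holds). Time passes only in rows, so rows that do not move let the fingers close. It gives the time, the measured TCP pose, the force, the opening and the grip force at its end, in the units of the state.
- observe(): the state, without advancing time (a new reading comes with each control period).
- snapshot(name): name is "scene" or "side" or "wrist"; returns (picture, depth): 384x512x3 uint8, red, green, blue; 384x512 float32, m along the optical axis (not along the pixel's ray), 0 where there is no reading.
- camera_info(name): a dict with "K" (3x3 intrinsics, pixels), "world_from_camera" (4x4, takes a point from camera to world coordinates). Camera axes: x right, y down, z forward; pixel columns grow to the right and rows downward; lengths in m; the calibration is good to about 2 mm. A picture is of the moment at which its call begins: read the wrist's pose just before it. camera_info takes no time and is no camera call; for the wrist camera it gives the pose at the moment of the call.
- finish_job(): hands the job in; it is judged then, once.
The state is a dict: "time_s": time; "joint_positions": joint angles; "qd": joint speeds; "joint_efforts": joint torques, N m; "position": TCP position; "ee_rot": TCP orientation; "force": force on the tool from outside, world axes, zero at the start; "torque": the same for the moment, N m; "gripper_width": opening from 0.0 (shut) to 1.0 (fully open); "gripper_force": force on a finger pad.
Only numpy, scipy, OpenCV 4.12 (cv2) and the standard library are available. Lean on these libraries where they do the work, as an engineer would, in place of code of your own. Each camera call takes 0.05 s, during which the arm holds its last target. There are 200 camera calls.

## Working session

There is one attempt and no reset: what is moved stays moved. The work goes in short steps, Python scripts to look and compute and a tool call to move; the robot and the scene stay as the last step left them, time stands still between calls to the robot, and variables do not carry over. Pictures are saved under pics/ and viewed, at most 14 in all, crops included, and the job is handed in when it is done.

Besides the shell and the picture viewer there is one more tool, called after ">>>" in YAML: its name, and indented under it one key for each argument. servo_tool: Moves the arm, as the interface text tells. Its arguments: {"type":"object","properties":{"plan":{"type":"array","items":{"type":"object","properties":{"hand":{"type":"number"},"delta_pos":{"type":"array","items":{"type":"number"}},"turn":{"type":"number"}}}},"grip_force":{"type":"number"}},"required":["plan"]}

```bash
ls; mkdir -p pics; python3 - <<'E'
from rig import *
import cv2,numpy as np
s=observe();print({k:np.round(v,3).tolist() for k,v in s.items()})
for n in("scene","side"):
    p,d=snapshot(n);cv2.imwrite(f"pics/{n}0.png",p[:,:,::-1]);np.save(f"pics/{n}0.npy",d)
    c=camera_info(n);print(n,np.round(c["K"],1).tolist(),np.round(c["world_from_camera"],3).tolist(),(d>0).mean())
print(np.round(camera_info("wrist")["world_from_camera"],3).tolist())
E
```

```text
pics
{'time_s': 0.0, 'joint_positions': [-1.341, 0.478, 0.022, 1.556, -0.012, 1.109, -0.083], 'qd': [-0.001, -0.001, 0.0, 0.001, 0.001, -0.0, 0.001], 'joint_efforts': [0.001, -58.285, 1.535, -27.261, -0.054, 0.017, 0.0], 'position': [0.223, 0.636, 0.222], 'ee_rot': [[-0.943, 0.331, -0.0], [0.331, 0.943, -0.002], [-0.0, -0.002, -1.0]], 'force': [0.526, 0.101, -0.188], 'torque': [0.007, -0.008, 0.043], 'gripper_force': 0.0, 'gripper_width': 0.997}
scene [[390.4, 0.0, 259.7], [0.0, 390.4, 188.0], [0.0, 0.0, 1.0]] [[-0.51, 0.542, -0.668, 1.221], [0.86, 0.31, -0.405, 0.397], [-0.012, -0.781, -0.624, 0.731], [0.0, 0.0, 0.0, 1.0]] 0.99603271484375
side [[386.5, 0.0, 251.2], [0.0, 386.5, 188.9], [0.0, 0.0, 1.0]] [[0.684, -0.462, 0.565, -0.032], [-0.73, -0.432, 0.53, -0.553], [-0.001, -0.775, -0.632, 0.687], [0.0, 0.0, 0.0, 1.0]] 0.9957224527994791
[[0.333, 0.915, 0.228, 0.163], [0.943, -0.322, -0.082, 0.658], [-0.002, 0.242, -0.97, 0.383], [0.0, 0.0, 0.0, 1.0]]
```

View pics/scene0.png

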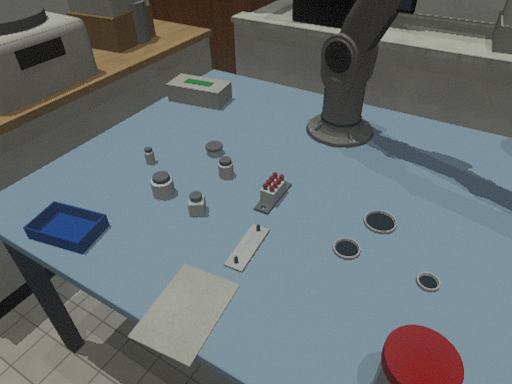

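View pics/side0.png

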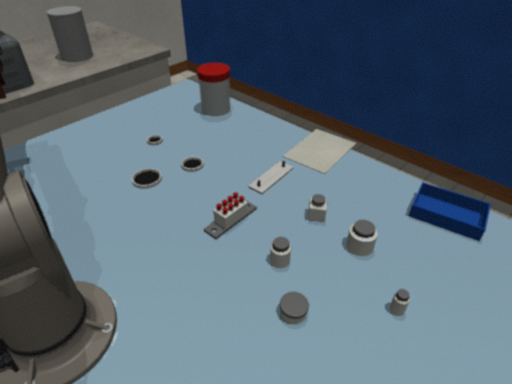

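The scene view shows the rack at (273,190), base (248,246), large bottle (162,185), medium (226,167), small (150,155), square (197,204), pot (214,148). The rings are at (380,222) L, (347,248) M and (428,282) S. The side view shows the same layout. Next I triangulate coarsely.

```bash
cat > h.py <<'E'
from rig import *
import cv2,numpy as np
def ray(c,uv,z):
    K=np.array(c["K"]);T=np.array(c["world_from_camera"])
    uv=np.atleast_2d(np.asarray(uv,float))
    d=np.c_[uv,np.ones(len(uv))]@np.linalg.inv(K).T@T[:3,:3].T
    o=T[:3,3];return o+d*((z-o[2])/d[:,2])[:,None]
def cloud(c,d):
    v,u=np.indices(d.shape);K=np.array(c["K"]);T=np.array(c["world_from_camera"])
    P=np.stack([(u-K[0,2])/K[0,0]*d,(v-K[1,2])/K[1,1]*d,d],-1)
    return P@T[:3,:3].T+T[:3,3]
def proj(c,P):
    T=np.linalg.inv(np.array(c["world_from_camera"]));q=(np.atleast_2d(P)@T[:3,:3].T+T[:3,3])@np.array(c["K"]).T
    return q[:,:2]/q[:,2:]
E
python3 - <<'E'
from h import *
px={"scene":dict(rack=(273,190),base=(248,246),L=(161,178),M=(225,161),S=(149,150),sq=(196,197),pot=(214,146),nL=(380,221),nM=(347,248),nS=(428,281)),
"side":dict(rack=(231,213),base=(271,177),L=(364,228),M=(281,243),S=(402,294),sq=(318,200),pot=(294,302),nL=(147,178),nM=(192,164),nS=(155,140))}
zz=dict(rack=.024,base=.008,L=.066,M=.062,S=.056,sq=.062,pot=.032,nL=.01,nM=.01,nS=.01)
for k in zz: print(k,*[np.round(ray(camera_info(n),px[n][k],zz[k])[0,:2]*1000) for n in px])
for n,a,b in(("scene",(235,260),(258,228)),("side",(259,184),(283,163))):
    print(n,ray(camera_info(n),[a,b],.028)[:,:2].round(3).tolist())
E
```

```text
rack [455. -23.] [455. -26.]
base [663.  22.] [653.  12.]
L [ 610. -299.] [ 595. -314.]
M [ 446. -193.] [ 434. -204.]
S [ 508. -443.] [ 496. -457.]
sq [ 624. -164.] [ 607. -179.]
pot [ 358. -301.] [ 353. -307.]
nL [413. 280.] [404. 267.]
nM [548. 239.] [537. 226.]
nS [551. 433.] [542. 418.]
scene [[0.731, 0.03], [0.613, 0.022]]
side [[0.586, -0.002], [0.708, 0.014]]
```

>>> servo_tool:
  plan:
    - {"delta_pos": [26, -33, 5], "hand": 87}
    - {"delta_pos": [26, -33, 5], "hand": 87}
    - {"delta_pos": [26, -33, 5], "hand": 87}
    - {"delta_pos": [26, -33, 5], "hand": 87}
    - {"delta_pos": [26, -33, 5], "hand": 87}
    - {"delta_pos": [26, -33, 5], "hand": 87}
    - {"delta_pos": [26, -33, 5], "hand": 87}
    - {"delta_pos": [26, -33, 5], "hand": 87}
    - {"delta_pos": [26, -33, 5], "hand": 87}
    - {"delta_pos": [0, 0, 0], "hand": 87}
    - {"delta_pos": [0, 0, 0], "hand": 87}

```text
schema error: expected keys hand, delta_pos, turn
```

```bash
cat >> h.py <<'E'
def wr(name):
    c=camera_info("wrist");p,d=snapshot("wrist");cv2.imwrite(f"pics/{name}.png",p[:,:,::-1]);np.savez(f"pics/{name}.npz",p=p,d=d,K=c["K"],T=c["world_from_camera"])
    return {"K":c["K"],"world_from_camera":c["world_from_camera"]},p,d
def load(name):
    z=np.load(f"pics/{name}.npz");return {"K":z["K"],"world_from_camera":z["T"]},z["p"],z["d"]
E
python3 - <<'E'
from h import *
c,p,d=wr("w1");print(np.round(c["K"],1).tolist(),np.round(c["world_from_camera"],3).tolist());print(observe()["position"])
E
```

```text
[[300.6, 0.0, 259.2], [0.0, 300.6, 190.9], [0.0, 0.0, 1.0]] [[0.333, 0.915, 0.228, 0.163], [0.943, -0.322, -0.082, 0.658], [-0.002, 0.242, -0.97, 0.383], [0.0, 0.0, 0.0, 1.0]]
[0.22355793 0.63641744 0.22193564]
```

View pics/w1.png

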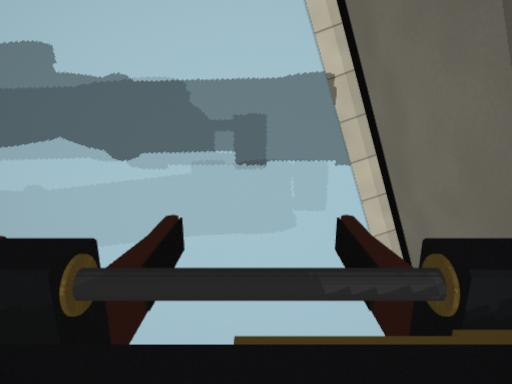

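The wrist view shows only bare bench, with the fingers filling rows above 220. The usable area is the upper half. The move was refused because the turn key was missing, so I resend it with turn.

>>> servo_tool:
  plan:
    - {"delta_pos": [31, -32, 9], "hand": 87, "turn": 0}
    - {"delta_pos": [31, -32, 9], "hand": 87, "turn": 0}
    - {"delta_pos": [31, -32, 9], "hand": 87, "turn": 0}
    - {"delta_pos": [31, -32, 9], "hand": 87, "turn": 0}
    - {"delta_pos": [31, -32, 9], "hand": 87, "turn": 0}
    - {"delta_pos": [31, -32, 9], "hand": 87, "turn": 0}
    - {"delta_pos": [31, -32, 9], "hand": 87, "turn": 0}
    - {"delta_pos": [31, -32, 9], "hand": 87, "turn": 0}
    - {"delta_pos": [31, -32, 9], "hand": 87, "turn": 0}
    - {"delta_pos": [31, -32, 9], "hand": 87, "turn": 0}
    - {"delta_pos": [31, -32, 9], "hand": 87, "turn": 0}
    - {"delta_pos": [0, 0, 0], "hand": 87, "turn": 0}

```text
time_s: 1.35
position: [0.5698, 0.2776, 0.3229]
ee_rot: [[-0.94, 0.342, 0.004], [0.342, 0.94, -0.002], [-0.005, -0.001, -1.0]]
force: [0.6, 0.2, 0.2]
gripper_width: 0.991
gripper_force: 0.0
```

```bash
python3 - <<'E'
from h import *
import time
c,p,d=wr("w1");s=observe();print(s["position"].round(4),s["ee_rot"].round(3).tolist(),abs(s["qd"]).max())
E
```

```text
[0.5672 0.2811 0.3221] [[-0.941, 0.338, 0.002], [0.338, 0.941, -0.001], [-0.002, -0.0, -1.0]] 0.0710621408818982
```

View pics/w1.png

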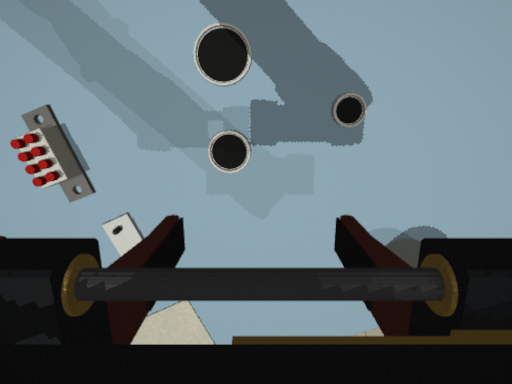

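The rings are at (222,54) L, (229,151) M and (349,110) S. The rack is at (55,152) with foot holes at (39,118) and (78,188), and one end of the base is at (118,230). I retake it now that the arm has settled, and measure.

```bash
cat >> h.py <<'E'
def circ(P):
    A=np.c_[2*P[:,0],2*P[:,1],np.ones(len(P))];x=np.linalg.lstsq(A,(P[:,:2]**2).sum(1),rcond=None)[0]
    return x[:2],np.sqrt(x[2]+x[0]**2+x[1]**2)
E
python3 - <<'E'
from h import *
wr("tmp");c,p,d=wr("w2")
s=observe();print(s["position"].round(4),abs(s["qd"]).max())
X=cloud(c,d);g=p.max(2).astype(int)
t=(X[60:100,270:320,2]);print("table z",np.median(t),t.std())
for n,uv,ri,ro in(("L",(222,54),39,43),("M",(229,151),30,34),("S",(349,110),22,26)):
    m=(g<45).astype(np.uint8);k,l,st,ce=cv2.connectedComponentsWithStats(m)
    i=l[uv[1],uv[0]];cn=cv2.findContours((l==i).astype(np.uint8),cv2.RETR_EXTERNAL,cv2.CHAIN_APPROX_NONE)[0][0][:,0]
    e=cv2.fitEllipse(cn);print(n,st[i][4],"dark ell",np.round(e[0],1),np.round(e[1],1))
    for z in(.004,.010):
        q,r=circ(ray(c,cn,z));print("  z",z,(q*1000).round(1),r*1000)
    q0,_=circ(ray(c,cn,.004))
    near=np.hypot(X[...,0]-q0[0],X[...,1]-q0[1])<.06
    rim=near&(X[...,2]>.0075)&(X[...,2]<.013)
    q,r=circ(X[rim]);print("  depth rim",rim.sum(),(q*1000).round(1),r*1000,"z",np.median(X[rim][:,2]))
    # rim: fraction brighter radial mask
    rr=np.indices(g.shape)
E
```

```text
[0.5642 0.2853 0.3212] 0.024580517008512076
table z -0.0012182472237870223 0.034127364675081866
L 1970 dark ell [220.   59.6] [47.3 51.1]
  z 0.004 [409.7 277.7] 35.07727499850373
  z 0.01 [410.8 278. ] 34.637395025333184
  depth rim 455 [409.6 278.4] 40.71604109364066 z 0.008729323291687519
M 870 dark ell [226.1 155.9] [32.  32.8]
  z 0.004 [545.5 234.9] 25.850138728151283
  z 0.01 [545.  235.8] 25.525969922836957
  depth rim 288 [545.1 235.7] 31.763983511300783 z 0.008697810470851719
S 497 dark ell [345.9 115.8] [23.4 25.1]
  z 0.004 [549.6 431.6] 18.448192816239633
  z 0.01 [549.  430.1] 18.21684672218858
  depth rim 228 [549.1 432.2] 23.765870331462715 z 0.008760960129173462
```

>>> servo_tool:
  plan:
    - {"delta_pos": [22, -43, 0], "hand": 87, "turn": 0.07}
    - {"delta_pos": [22, -43, 0], "hand": 87, "turn": 0.07}
    - {"delta_pos": [22, -43, 0], "hand": 87, "turn": 0.07}
    - {"delta_pos": [22, -43, 0], "hand": 87, "turn": 0.07}
    - {"delta_pos": [22, -43, 0], "hand": 87, "turn": 0.07}
    - {"delta_pos": [22, -43, 0], "hand": 87, "turn": 0.07}
    - {"delta_pos": [0, 0, 0], "hand": 87, "turn": 0}
    - {"delta_pos": [0, 0, 0], "hand": 87, "turn": 0}
    - {"delta_pos": [0, 0, 0], "hand": 87, "turn": 0}
    - {"delta_pos": [0, 0, 0], "hand": 87, "turn": 0}

```text
time_s: 2.5
position: [0.6961, 0.0301, 0.3215]
ee_rot: [[-0.996, -0.086, -0.001], [-0.086, 0.996, 0.001], [0.0, 0.001, -1.0]]
force: [0.7, -0.1, -0.7]
gripper_width: 0.991
gripper_force: 0.0
```

```bash
python3 - <<'E'
from h import *
c,p,d=wr("w3");s=observe();print(s["position"].round(4),s["ee_rot"].round(3).tolist(),abs(s["qd"]).max())
E
```

```text
[0.6962 0.0296 0.3217] [[-0.996, -0.086, -0.0], [-0.086, 0.996, 0.001], [0.0, 0.001, -1.0]] 0.008509239418517223
```

View pics/w3.png

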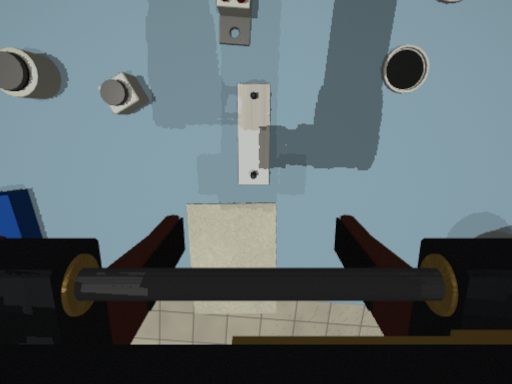

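The base is fully visible here, with dowels at (254,95) and (253,174). The rack foot's near end is at (235,30). I measure the base, then step back to see the rack.

>>> servo_tool:
  plan:
    - {"delta_pos": [-40, -10, 0], "hand": 87, "turn": 0}
    - {"delta_pos": [-40, -10, 0], "hand": 87, "turn": 0}
    - {"delta_pos": [-40, -10, 0], "hand": 87, "turn": 0}
    - {"delta_pos": [0, 0, 0], "hand": 87, "turn": 0}
    - {"delta_pos": [0, 0, 0], "hand": 87, "turn": 0}
    - {"delta_pos": [0, 0, 0], "hand": 87, "turn": 0}
    - {"delta_pos": [0, 0, 0], "hand": 87, "turn": 0}

```text
time_s: 3.25
position: [0.5778, -0.0022, 0.3216]
ee_rot: [[-0.997, -0.083, 0.0], [-0.083, 0.997, -0.0], [-0.0, -0.0, -1.0]]
force: [0.1, 0.2, -0.6]
gripper_width: 0.989
gripper_force: 0.0
```

```bash
python3 - <<'E'
from h import *
def fit(m,c,z,nm):
    cn=max(cv2.findContours(m.astype(np.uint8),cv2.RETR_EXTERNAL,cv2.CHAIN_APPROX_NONE)[0],key=len)[:,0]
    P=ray(c,cn,z)[:,:2]*1000
    r=cv2.minAreaRect(P.astype(np.float32));print(nm,len(cn),np.round(r[0],1),np.round(r[1],1),"ang",r[2], "rad",np.radians(r[2]))
for name in("w3","w4"):
    c,p,d=load(name) if name=="w3" else wr(name)
    X=cloud(c,d);x,y,z=X[...,0],X[...,1],X[...,2]
    R=(x>.55)&(x<.76)&(y>-.04)&(y<.08)
    print(name,"plate z",np.median(z[R&(z>.004)&(z<.012)]))
    fit(R&(z>.0035),c,.008,"plate")
    k,l,st,ce=cv2.connectedComponentsWithStats((R&(z>.018)).astype(np.uint8))
    for i in range(1,k):
        if st[i][4]>3:
            mm=l==i;print("dowel depth",st[i][4],X[mm].mean(0).round(4),"top z",z[mm].max())
    gm=(p.max(2)<60)&R&(z>.0035)
    k,l,st,ce=cv2.connectedComponentsWithStats(gm.astype(np.uint8))
    for i in range(1,k):
        if st[i][4]>8: print("dark",st[i][4],ce[i].round(1),ray(c,ce[i],.025)[0].round(4))
    Q=(x>.36)&(x<.55)&(y>-.12)&(y<.07)
    if name=="w4":
        fit(Q&(z>.003),c,.008,"rack foot+tall")
        h=p[...,0].astype(int)
        B=Q&(z>.04)&(z<.052);print("block top z",np.median(z[B]))
        for lo,hi,nm in((.003,.012,"foot"),(.040,.052,"block")):
            M=Q&(z>lo)&(z<hi);r=cv2.minAreaRect((X[M][:,:2]*1000).astype(np.float32));print(nm,M.sum(),np.round(r[0],1),np.round(r[1],1),r[2])
        red=Q&(h>2*p[...,1])&(h>60)&(z>.055);r=cv2.minAreaRect((X[red][:,:2]*1000).astype(np.float32));print("red",red.sum(),np.round(r[0],1),np.round(r[1],1),r[2],X[red].mean(0))
print(observe()["position"])
E
```

```text
w3 plate z 0.006761952080290956
plate 1536 [961.7  46.1] [342.1 989. ] ang 4.785512924194336 rad 0.08352295692393297
dowel depth 34 [0.6026 0.0138 0.0238] top z 0.027503180747864675
dowel depth 33 [0.718  0.0232 0.0376] top z 0.4825410663623208
dowel depth 58467 [0.674  0.0248 0.4215] top z 0.4825410663623208
dark 29 [253.7  95.4] [0.6036 0.0142 0.025 ]
dark 23 [253.1 174.1] [0.7196 0.0226 0.025 ]
dark 57125 [247.  315.6] [0.9714 0.032  0.025 ]
w4 plate z 0.0068323094024964615
plate 2160 [888.6  61.6] [245.5 895.4] ang 4.723837375640869 rad 0.08244651553370135
dowel depth 33 [0.6016 0.0134 0.0236] top z 0.027317234925941125
dowel depth 2306 [0.5674 0.0435 0.3542] top z 0.3826680082546066
dowel depth 30 [0.7196 0.0227 0.023 ] top z 0.028450603731603352
dowel depth 10 [0.5507 0.0406 0.4052] top z 0.40591435800727393
dowel depth 31049 [0.556  0.0064 0.4279] top z 0.4417894377421474
dowel depth 6 [0.5557 0.0021 0.4413] top z 0.4416587549166254
dowel depth 4 [ 0.5594 -0.0392  0.4414] top z 0.44170265443664536
dowel depth 4 [ 0.5589 -0.0368  0.4416] top z 0.44168180170371396
dark 26 [267.8 174.3] [0.6    0.0126 0.025 ]
dark 2200 [361.8 247.2] [0.7089 0.1777 0.025 ]
dark 29 [266.9 244.7] [0.7173 0.0215 0.025 ]
dark 10 [418.8 265.5] [0.7338 0.2782 0.025 ]
dark 30494 [305.7 333.5] [0.8816 0.1056 0.025 ]
rack foot+tall 1057 [1016.3 -121.8] [ 21.2 695.3] ang 4.723841190338135 rad 0.0824465821127286
block top z 0.04663301116479862
foot 1163 [457.3 -22. ] [150.2  44. ] 0.8438818454742432
block 1236 [457.6 -21.9] [80.  43.9] 0.8926005363464355
red 1130 [486.9 -24.6] [ 38.4 128.9] 84.83499908447266 [ 0.48153981 -0.01596878  0.24460179]
[ 0.57766307 -0.00236785  0.321492  ]
```

View pics/w4.png

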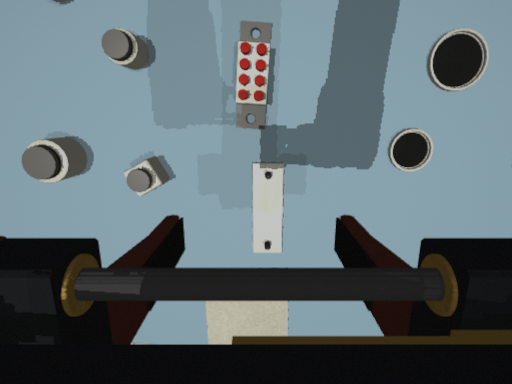

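This view shows the rack at (253,75), base at (267,207), medium bottle at (122,46), large at (50,160) and square at (147,176). Rack rectangle fits are clean. Next I fit the plate and bottles the same way.

```bash
python3 - <<'E'
from h import *
for name in("w3","w4"):
    c,p,d=load(name);X=cloud(c,d);x,y,z=X[...,0],X[...,1],X[...,2]
    ok=np.zeros(z.shape,bool);ok[:262]=1
    R=(x>.56)&(x<.76)&(y>-.03)&(y<.07)&(z>.0045)&(z<.010)&ok
    k,l,st,ce=cv2.connectedComponentsWithStats(R.astype(np.uint8));i=1+st[1:,4].argmax();M=l==i
    r=cv2.minAreaRect((X[M][:,:2]*1000).astype(np.float32));print(name,"plate",M.sum(),np.round(r[0],1),np.round(r[1],1),r[2],(X[M].mean(0)*1000).round(1))
    for nm,q,h,rc in(("L",(.60,-.305),.066,.024),("M",(.44,-.2),.062,.018),("sq",(.615,-.17),.062,.015),("pot",(.355,-.304),.032,.029)):
        M=(np.hypot(x-q[0],y-q[1])<.05)&(abs(z+.0013-h)<.004)&ok
        if M.sum()<50: print(nm,"none");continue
        (cx,cy),rr=cv2.minEnclosingCircle((X[M][:,:2]*1000).astype(np.float32))
        print(nm,M.sum(),(X[M].mean(0)*1000).round(1),round(cx,1),round(cy,1),round(rr,1))
E
```

```text
w3 plate 3147 [662.2  18.4] [155.7  50. ] 4.560488700866699 [658.9  18.3   6.8]
L 811 [ 602.7 -302.7   64.6] 602.3 -308.9 23.7
M none
sq 536 [ 617.  -172.7   60.7] 617.1 -173.7 17.1
pot none
w4 plate 2604 [662.3  18.7] [155.5  49.2] 4.436307907104492 [658.9  17.9   6.8]
L 938 [ 601.3 -309.5   64.8] 601.8 -310.6 24.1
M 668 [ 438.4 -199.6   60.7] 438.2 -200.1 18.2
sq 430 [ 616.4 -173.1   60.8] 616.8 -173.7 16.8
pot none
```

>>> servo_tool:
  plan:
    - {"delta_pos": [-40, -7, 0], "hand": 87, "turn": -0.023}
    - {"delta_pos": [-40, -7, 0], "hand": 87, "turn": -0.023}
    - {"delta_pos": [-40, -6, 0], "hand": 87, "turn": -0.022}
    - {"delta_pos": [0, 0, -45], "hand": 87, "turn": 0}
    - {"delta_pos": [0, 0, -45], "hand": 87, "turn": 0}
    - {"delta_pos": [0, 0, -45], "hand": 87, "turn": 0}
    - {"delta_pos": [0, 0, -45], "hand": 87, "turn": 0}
    - {"delta_pos": [0, 0, -40], "hand": 87, "turn": 0}
    - {"delta_pos": [0, 0, -10], "hand": 87, "turn": 0}
    - {"delta_pos": [0, 0, 0], "hand": 87, "turn": 0}
    - {"delta_pos": [0, 0, 0], "hand": 87, "turn": 0}
    - {"delta_pos": [0, 0, 0], "hand": 87, "turn": 0}

```text
time_s: 4.5
position: [0.4584, -0.023, 0.0935]
ee_rot: [[-1.0, -0.014, 0.004], [-0.014, 1.0, 0.001], [-0.004, 0.0, -1.0]]
force: [0.0, -0.7, 1.0]
gripper_width: 0.994
gripper_force: 0.0
```

>>> servo_tool:
  plan:
    - {"delta_pos": [0, 0, -30], "hand": 87, "turn": 0}
    - {"delta_pos": [0, 0, -30], "hand": 87, "turn": 0}
    - {"delta_pos": [0, 0, -16], "hand": 87, "turn": 0}
    - {"delta_pos": [0, 0, 0], "hand": 87, "turn": 0}
    - {"delta_pos": [0, 0, 0], "hand": 87, "turn": 0}
    - {"delta_pos": [0, 0, 0], "hand": 70, "turn": 0}
    - {"delta_pos": [0, 0, 0], "hand": 60, "turn": 0}
    - {"delta_pos": [0, 0, 0], "hand": 50, "turn": 0}
    - {"delta_pos": [0, 0, 0], "hand": 40, "turn": 0}
    - {"delta_pos": [0, 0, 0], "hand": 30, "turn": 0}
    - {"delta_pos": [0, 0, 0], "hand": 30, "turn": 0}
    - {"delta_pos": [0, 0, 0], "hand": 30, "turn": 0}
  grip_force: 25

```text
time_s: 5.7
position: [0.4567, -0.0229, 0.0157]
ee_rot: [[-1.0, -0.014, -0.0], [-0.014, 1.0, 0.0], [0.0, 0.0, -1.0]]
force: [0.1, 1.2, 3.3]
gripper_width: 0.499
gripper_force: 25.0
```

>>> servo_tool:
  plan:
    - {"delta_pos": [0, 0, 20], "hand": 30, "turn": 0}
    - {"delta_pos": [0, 0, 35], "hand": 30, "turn": 0}
    - {"delta_pos": [0, 0, 30], "hand": 30, "turn": 0}
    - {"delta_pos": [34, 7, 0], "hand": 30, "turn": 0.0107}
    - {"delta_pos": [34, 7, 0], "hand": 30, "turn": 0.0107}
    - {"delta_pos": [34, 7, 0], "hand": 30, "turn": 0.0107}
    - {"delta_pos": [34, 7, 0], "hand": 30, "turn": 0.0107}
    - {"delta_pos": [34, 7, 0], "hand": 30, "turn": 0.0107}
    - {"delta_pos": [34.8, 6.3, 0], "hand": 30, "turn": 0.011}
    - {"delta_pos": [0, 0, 0], "hand": 30, "turn": 0}
    - {"delta_pos": [0, 0, 0], "hand": 30, "turn": 0}
    - {"delta_pos": [0, 0, 0], "hand": 30, "turn": 0}

```text
time_s: 6.9
position: [0.6598, 0.0175, 0.0997]
ee_rot: [[-0.997, -0.078, -0.003], [-0.078, 0.997, -0.001], [0.003, -0.0, -1.0]]
force: [0.7, -0.7, -3.2]
gripper_width: 0.502
gripper_force: 25.0
```

```bash
python3 - <<'E'
from h import *
c,p,d=wr("w5");s=observe();print(s["position"].round(4),s["ee_rot"].round(3).tolist(),abs(s["qd"]).max())
E
```

```text
[0.6599 0.0176 0.1001] [[-0.997, -0.078, -0.002], [-0.078, 0.997, -0.0], [0.002, -0.0, -1.0]] 0.009838210428133275
```

View pics/w5.png

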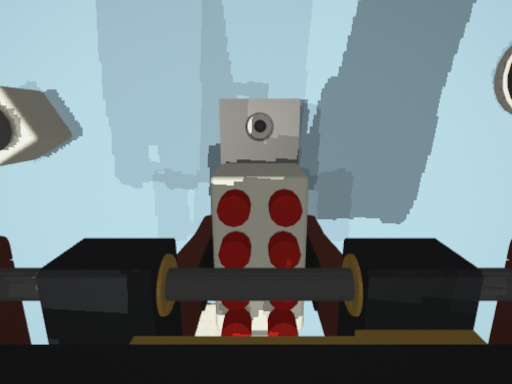

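The dowel shows through the near foot hole at (260,126), and the foot end is at (260,130). I compare hole and dowel positions.

```bash
python3 - <<'E'
from h import *
c,p,d=load("w5");X=cloud(c,d);z=X[...,2]
sub=z[100:155,222:300];print("foot z",np.median(sub)); zf=np.median(sub)
np.set_printoptions(linewidth=200)
M=(z>zf-.006)&(z<zf+.006);roi=np.zeros_like(M);roi[97:160,216:304]=1;M&=roi
cs,hi=cv2.findContours(M.astype(np.uint8),cv2.RETR_CCOMP,cv2.CHAIN_APPROX_NONE)
for a,h in zip(cs,hi[0]):
    if h[3]>=0 and len(a)>20:
        q,r=circ(ray(c,a[:,0],zf));e=cv2.fitEllipse(a);print("hole",(q*1000).round(2),r*1000,e)
P=(X[M][:,:2]*1000).astype(np.float32);print("foot rect",cv2.minAreaRect(P))
print(z[115:137:2,246:276:2].__mul__(1000).round(0).astype(int))
print(p[115:137:2,246:276:2].max(2))
E
```

```text
foot z 0.09080173461691429
hole [600.72  12.87] 6.990809735775438 ((259.4024658203125, 125.69852447509766), (25.451208114624023, 25.702383041381836), 150.479736328125)
foot rect ((602.6293334960938, 13.043495178222656), (33.46030044555664, 44.160621643066406), 4.324631214141846)
[[ 91  91  90  90   6   6   8   7   8   7  89  91  90  91  91]
 [ 90  91  91   7   7   7   7   6   6   7   7  83  91  91  92]
 [ 91  91   8   7   8   8   7  21 261   6   7   8  91  90  91]
 [ 91  88   6   6   6  22  24  24  22  21   6   5   7  91  91]
 [ 90   7   6   8   6  23  25  27  26  23   7   5   8  90  90]
 [ 91   7   9   9  21  25  27  27  27  25  22   7   5  90  91]
 [ 90   7   7   7  21  24  27  28  26  24   7   7   6  91  90]
 [ 91   7   7   6   7  21  24  26  25  22   7   6   8  90  92]
 [ 91  89   6   7   7   7  21  22  22   7   7   7   8  90  91]
 [ 90  90   6   7   7   7   7   6   8   7   8   7  90  92  91]
 [ 91  90  89   7   6   7   7   7   7   8   7  89  90  92  91]]
[[147 169 140 106 115 116 122 122 123 113 106 134 164 162 163]
 [147 120 110 198 120 119 122 123 123 123 121 110 132 163 163]
 [139  95 225 122 120 119  97  93 113 122 122 123 107 154 163]
 [114 155 236 123 117  60  37  37  40 101 122 124 108 120 164]
 [ 89 214 235 123  94  37  39  40  38  39 113 123 118 107 163]
 [ 62 235 235 123  49  36  45  45  41  37  88 123 124  97 157]
 [ 75 234 235 123  60  36  43  44  40  34  99 125 122 100 154]
 [ 83 211 235 122 101  35  36  37  35  47 117 124 118 102 159]
 [101 167 234 122 121  94  44  35  53 112 123 124 107 115 163]
 [135  95 176 122 120 119 119 118 122 123 122 118  88 134 162]
 [145 102  80 110 120 119 122 124 122 123 117  91 119 164 163]]
```

```bash
python3 - <<'E'
from h import *
c,p,d=load("w5");X=cloud(c,d);z=X[...,2]
for nm,M,h in(("taper",(z>.0185)&(z<.032),.0215),("tip",(z>.0255)&(z<.032),.0265),("dark",(p.max(2)<75)&(z>.015)&(z<.04),.0215)):
    M=M.copy();M[:112]=0;M[140:]=0;M[:,:243]=0;M[:,278:]=0
    a=max(cv2.findContours(M.astype(np.uint8),0,cv2.CHAIN_APPROX_NONE)[0],key=len)[:,0]
    q,r=circ(ray(c,a,h));print(nm,(q*1000).round(2),(r*1000).round(2),(X[M].mean(0)*1000).round(1))
E
```

```text
taper [602.41  13.39] 4.55 [602.3  13.4  24. ]
tip [602.42  13.45] 2.29 [602.4  13.5  26.7]
dark [602.54  13.17] 4.34 [602.5  13.2  24.3]
```

>>> servo_tool:
  plan:
    - {"delta_pos": [1.7, 0.5, 0], "hand": 30, "turn": 0.003}
    - {"delta_pos": [0, 0, -12], "hand": 30, "turn": 0}
    - {"delta_pos": [0, 0, -12], "hand": 30, "turn": 0}
    - {"delta_pos": [0, 0, -12], "hand": 30, "turn": 0}
    - {"delta_pos": [0, 0, -10], "hand": 30, "turn": 0}
    - {"delta_pos": [0, 0, 0], "hand": 30, "turn": 0}
    - {"delta_pos": [0, 0, 0], "hand": 30, "turn": 0}
    - {"delta_pos": [0, 0, 0], "hand": 30, "turn": 0}

```text
time_s: 7.75
position: [0.6637, 0.0186, 0.0551]
ee_rot: [[-0.997, -0.082, 0.001], [-0.082, 0.997, 0.0], [-0.001, -0.0, -1.0]]
force: [-1.1, 0.6, -3.0]
gripper_width: 0.496
gripper_force: 25.0
```

```bash
python3 - <<'E'
from h import *
c,p,d=wr("w6");print(observe()["position"].round(4));X=cloud(c,d);z=X[...,2]
zf=np.median(z[100:150,232:290]);print(zf)
M=(abs(z-zf)<.005);roi=np.zeros_like(M);roi[80:165,216:310]=1;M&=roi
cs,hi=cv2.findContours(M.astype(np.uint8),cv2.RETR_CCOMP,cv2.CHAIN_APPROX_NONE)
for a,h in zip(cs,hi[0]):
    if h[3]>=0 and len(a)>20:
        q,r=circ(ray(c,a[:,0],zf));print("hole",(q*1000).round(2),r*1000)
D=(z>.0185)&(z<.032)&roi&(abs(X[...,0]-.602)<.01)&(abs(X[...,1]-.0134)<.01);print("dowel",D.sum(),X[D].mean(0)*1000)
E
```

```text
[0.6638 0.0187 0.0553]
0.04590130251584981
hole [604.76  13.76] 7.009945346139239
dowel 188 [602.3608867   13.35012044  24.13467117]
```

>>> servo_tool:
  plan:
    - {"delta_pos": [-2.2, -0.4, 0], "hand": 30, "turn": -0.003}
    - {"delta_pos": [0, 0, -4], "hand": 30, "turn": 0}
    - {"delta_pos": [0, 0, -4], "hand": 30, "turn": 0}
    - {"delta_pos": [0, 0, 0], "hand": 30, "turn": 0}
    - {"delta_pos": [0, 0, 0], "hand": 30, "turn": 0}
    - {"delta_pos": [0, 0, 0], "hand": 30, "turn": 0}

```text
time_s: 8.4
position: [0.6611, 0.0183, 0.0467]
ee_rot: [[-0.997, -0.079, 0.0], [-0.079, 0.997, 0.0], [-0.0, 0.0, -1.0]]
force: [0.4, 0.5, -3.7]
gripper_width: 0.497
gripper_force: 25.0
```

Position is good (target 661.5). I lower it the remaining 23 mm gently.

>>> servo_tool:
  plan:
    - {"delta_pos": [0.3, 0, -3], "hand": 30, "turn": 0}
    - {"delta_pos": [0, 0, -3], "hand": 30, "turn": 0}
    - {"delta_pos": [0, 0, -3], "hand": 30, "turn": 0}
    - {"delta_pos": [0, 0, -3], "hand": 30, "turn": 0}
    - {"delta_pos": [0, 0, 0], "hand": 30, "turn": 0}
    - {"delta_pos": [0, 0, 0], "hand": 30, "turn": 0}

```text
time_s: 9.0
position: [0.6612, 0.0182, 0.0345]
ee_rot: [[-0.997, -0.079, -0.0], [-0.079, 0.997, -0.0], [0.0, 0.0, -1.0]]
force: [0.2, 0.6, -2.9]
gripper_width: 0.499
gripper_force: 25.0
```

>>> servo_tool:
  plan:
    - {"delta_pos": [0, 0, -3], "hand": 30, "turn": 0}
    - {"delta_pos": [0, 0, -3], "hand": 30, "turn": 0}
    - {"delta_pos": [0, 0, -3], "hand": 30, "turn": 0}
    - {"delta_pos": [0, 0, -1.5], "hand": 30, "turn": 0}
    - {"delta_pos": [0, 0, 0], "hand": 30, "turn": 0}
    - {"delta_pos": [0, 0, 0], "hand": 30, "turn": 0}

```text
time_s: 9.6
position: [0.6613, 0.0183, 0.0241]
ee_rot: [[-0.997, -0.079, 0.0], [-0.079, 0.997, 0.0], [-0.0, 0.0, -1.0]]
force: [0.1, 0.8, -3.4]
gripper_width: 0.499
gripper_force: 25.0
```

>>> servo_tool:
  plan:
    - {"delta_pos": [0, 0, -0.8], "hand": 30, "turn": 0}
    - {"delta_pos": [0, 0, 0], "hand": 30, "turn": 0}
    - {"delta_pos": [0, 0, 0], "hand": 50, "turn": 0}
    - {"delta_pos": [0, 0, 0], "hand": 70, "turn": 0}
    - {"delta_pos": [0, 0, 0], "hand": 87, "turn": 0}
    - {"delta_pos": [0, 0, 0], "hand": 87, "turn": 0}
    - {"delta_pos": [0, 0, 0], "hand": 87, "turn": 0}
    - {"delta_pos": [0, 0, 20], "hand": 87, "turn": 0}
    - {"delta_pos": [0, 0, 30], "hand": 87, "turn": 0}
    - {"delta_pos": [0, 0, 45], "hand": 87, "turn": 0}
    - {"delta_pos": [0, 0, 45], "hand": 87, "turn": 0}
    - {"delta_pos": [0, 0, 45], "hand": 87, "turn": 0}

```text
time_s: 10.8
position: [0.661, 0.0182, 0.2101]
ee_rot: [[-0.997, -0.079, -0.0], [-0.079, 0.997, -0.0], [0.0, -0.0, -1.0]]
force: [0.8, -0.0, 0.3]
gripper_width: 0.993
gripper_force: 0.0
```

>>> servo_tool:
  plan:
    - {"delta_pos": [12, -42, 22], "hand": 87, "turn": 0}
    - {"delta_pos": [12, -42, 22], "hand": 87, "turn": 0}
    - {"delta_pos": [12, -42, 22], "hand": 87, "turn": 0}
    - {"delta_pos": [12, -42, 22], "hand": 87, "turn": 0}
    - {"delta_pos": [12, -42, 22], "hand": 87, "turn": 0}
    - {"delta_pos": [0, 0, 0], "hand": 87, "turn": 0}
    - {"delta_pos": [0, 0, 0], "hand": 87, "turn": 0}
    - {"delta_pos": [0, 0, 0], "hand": 87, "turn": 0}
    - {"delta_pos": [0, 0, 0], "hand": 87, "turn": 0}

```text
time_s: 11.7
position: [0.7212, -0.1892, 0.3174]
ee_rot: [[-0.997, -0.081, -0.002], [-0.081, 0.997, 0.002], [0.001, 0.002, -1.0]]
force: [0.3, -0.0, 0.3]
gripper_width: 0.99
gripper_force: 0.0
```

```bash
cat > b.py <<'E'
from h import *
def tops(name,q,h):
    c,p,d=load(name);X=cloud(c,d);x,y,z=X[...,0],X[...,1],X[...,2]
    ok=np.zeros(z.shape,bool);ok[:262]=1
    M=(np.hypot(x-q[0],y-q[1])<.05)&(abs(z+.0013-h)<.004)&ok
    if M.sum()<50: return None
    (cx,cy),rr=cv2.minEnclosingCircle((X[M][:,:2]*1000).astype(np.float32))
    return M.sum(),(X[M].mean(0)*1000).round(1),round(cx,1),round(cy,1),round(rr,1)
E
python3 - <<'E'
from b import *
c,p,d=wr("w7");X=cloud(c,d);x,y,z=X[...,0],X[...,1],X[...,2];s=observe();print(s["position"])
ok=np.zeros(z.shape,bool);ok[:262]=1
R=(x>.56)&(x<.76)&(y>-.03)&(y<.07)&ok
for lo,hi in((.010,.019),(.05,.059)):
    M=R&(z>lo)&(z<hi);print("rack",M.sum(),np.median(z[M]),z[M].min(),cv2.minAreaRect((X[M][:,:2]*1000).astype(np.float32)))
F=R&(z>.010)&(z<.02)
for a,b in((.59,.615),(.70,.735)): print("foot end z",np.median(z[F&(x>a)&(x<b)]))
for nm,q,h in(("L",(.602,-.31),.066),("M",(.438,-.2),.062),("S",(.502,-.45),.056),("sq",(.617,-.174),.062),("pot",(.355,-.304),.032)):print(nm,tops("w7",q,h))
E
```

```text
[ 0.7212287  -0.18945775  0.31759592]
rack 1344 0.014647027152873332 0.010041427301359207 ((663.2136840820312, 18.227031707763672), (149.45863342285156, 44.820980072021484), 4.538970947265625)
rack 1045 0.054651848016158966 0.050120084397257014 ((662.8824462890625, 18.267375946044922), (78.32994842529297, 45.24468994140625), 4.729344844818115)
foot end z 0.014618691517647497
foot end z 0.014696992478889892
L (np.int64(1149), array([ 602.5, -310.2,   64.7]), 602.4, -310.4, 24.1)
M None
S None
sq (np.int64(525), array([ 617.5, -174.1,   60.7]), 617.6, -174.1, 16.7)
pot None
```

View pics/w7.png

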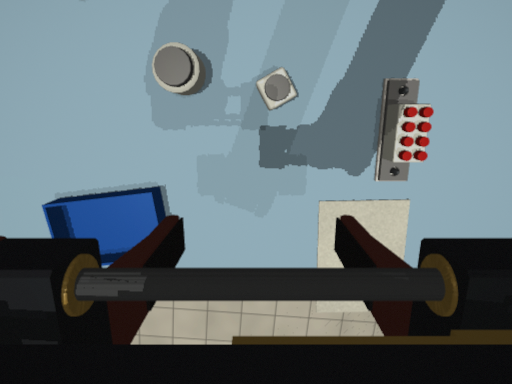

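Rack is home and flat: foot top is 16 mm at both ends and the centre is at (663,18). The view shows the large bottle at (178,68), square (277,89), rack (402,130), tray (108,225). Now the large bottle.

>>> servo_tool:
  plan:
    - {"delta_pos": [-29.7, -30.2, -20], "hand": 87, "turn": 0}
    - {"delta_pos": [-29.7, -30.2, -20], "hand": 87, "turn": 0}
    - {"delta_pos": [-29.7, -30.2, -20], "hand": 87, "turn": 0}
    - {"delta_pos": [-29.7, -30.3, -20], "hand": 87, "turn": 0}
    - {"delta_pos": [0, 0, -45], "hand": 87, "turn": 0}
    - {"delta_pos": [0, 0, -45], "hand": 87, "turn": 0}
    - {"delta_pos": [0, 0, -45], "hand": 87, "turn": 0}
    - {"delta_pos": [0, 0, 0], "hand": 87, "turn": 0}
    - {"delta_pos": [0, 0, 0], "hand": 87, "turn": 0}
    - {"delta_pos": [0, 0, 0], "hand": 87, "turn": 0}
    - {"delta_pos": [0, 0, 0], "hand": 87, "turn": 0}

```text
time_s: 12.85
position: [0.6042, -0.3134, 0.1063]
ee_rot: [[-0.997, -0.079, 0.004], [-0.079, 0.997, -0.002], [-0.004, -0.002, -1.0]]
force: [0.8, -0.3, 0.7]
gripper_width: 0.989
gripper_force: 0.0
```

>>> servo_tool:
  plan:
    - {"delta_pos": [0, 1.5, -30], "hand": 87, "turn": 0}
    - {"delta_pos": [0, 0, -30], "hand": 87, "turn": 0}
    - {"delta_pos": [0, 0, -20], "hand": 87, "turn": 0}
    - {"delta_pos": [0, 0, -8], "hand": 87, "turn": 0}
    - {"delta_pos": [0, 0, 0], "hand": 87, "turn": 0}
    - {"delta_pos": [0, 0, 0], "hand": 80, "turn": 0}
    - {"delta_pos": [0, 0, 0], "hand": 72, "turn": 0}
    - {"delta_pos": [0, 0, 0], "hand": 66, "turn": 0}
    - {"delta_pos": [0, 0, 0], "hand": 60, "turn": 0}
    - {"delta_pos": [0, 0, 0], "hand": 50, "turn": 0}
    - {"delta_pos": [0, 0, 0], "hand": 50, "turn": 0}
    - {"delta_pos": [0, 0, 0], "hand": 50, "turn": 0}
  grip_force: 25

```text
time_s: 14.05
position: [0.6031, -0.3112, 0.0164]
ee_rot: [[-0.997, -0.079, 0.001], [-0.079, 0.997, -0.0], [-0.001, -0.0, -1.0]]
force: [-0.1, 0.4, 5.9]
gripper_width: 0.722
gripper_force: 25.0
```

>>> servo_tool:
  plan:
    - {"delta_pos": [0, 0, 20], "hand": 50, "turn": 0}
    - {"delta_pos": [0, 0, 45], "hand": 50, "turn": 0}
    - {"delta_pos": [0, 0, 45], "hand": 50, "turn": 0}
    - {"delta_pos": [-13, 20, 0], "hand": 50, "turn": 0}
    - {"delta_pos": [-13, 40, 0], "hand": 50, "turn": 0}
    - {"delta_pos": [-13, 40, 0], "hand": 50, "turn": 0}
    - {"delta_pos": [-13, 40, 0], "hand": 50, "turn": 0}
    - {"delta_pos": [-13, 40, 0], "hand": 50, "turn": 0}
    - {"delta_pos": [-13, 40, 0], "hand": 50, "turn": 0}
    - {"delta_pos": [-13, 40, 0], "hand": 50, "turn": 0}
    - {"delta_pos": [-13, 40, 0], "hand": 50, "turn": 0}
    - {"delta_pos": [-13, 40, 0], "hand": 50, "turn": 0}

```text
time_s: 15.25
position: [0.4842, 0.0302, 0.1251]
ee_rot: [[-0.997, -0.078, -0.001], [-0.078, 0.997, -0.0], [0.001, -0.0, -1.0]]
force: [0.9, -0.3, -2.5]
gripper_width: 0.721
gripper_force: 25.0
```

>>> servo_tool:
  plan:
    - {"delta_pos": [-13, 40, 0], "hand": 50, "turn": 0}
    - {"delta_pos": [-13, 40, 0], "hand": 50, "turn": 0}
    - {"delta_pos": [-13, 40, 0], "hand": 50, "turn": 0}
    - {"delta_pos": [-13, 40, 0], "hand": 50, "turn": 0}
    - {"delta_pos": [-13, 40, 0], "hand": 50, "turn": 0}
    - {"delta_pos": [0, 20, 0], "hand": 50, "turn": 0}
    - {"delta_pos": [0, 0, 0], "hand": 50, "turn": 0}
    - {"delta_pos": [0, 0, 0], "hand": 50, "turn": 0}
    - {"delta_pos": [0, 0, 0], "hand": 50, "turn": 0}
    - {"delta_pos": [0, 0, 0], "hand": 50, "turn": 0}

```text
time_s: 16.25
position: [0.4207, 0.2474, 0.1252]
ee_rot: [[-0.997, -0.076, -0.0], [-0.076, 0.997, -0.001], [0.0, -0.001, -1.0]]
force: [0.0, -0.2, -2.3]
gripper_width: 0.73
gripper_force: 25.0
```

>>> servo_tool:
  plan:
    - {"delta_pos": [-5, 15.5, 0], "hand": 50, "turn": 0}
    - {"delta_pos": [-5, 15.5, 0], "hand": 50, "turn": 0}
    - {"delta_pos": [0, 0, -30], "hand": 50, "turn": 0}
    - {"delta_pos": [0, 0, -30], "hand": 50, "turn": 0}
    - {"delta_pos": [0, 0, -20], "hand": 50, "turn": 0}
    - {"delta_pos": [0, 0, 0], "hand": 50, "turn": 0}
    - {"delta_pos": [0, 0, 0], "hand": 50, "turn": 0}
    - {"delta_pos": [0, 0, 0], "hand": 50, "turn": 0}

```text
time_s: 17.05
position: [0.4115, 0.2801, 0.0466]
ee_rot: [[-0.997, -0.078, 0.002], [-0.078, 0.997, 0.001], [-0.002, 0.001, -1.0]]
force: [0.2, 0.8, -3.0]
gripper_width: 0.729
gripper_force: 25.0
```

>>> servo_tool:
  plan:
    - {"delta_pos": [-0.5, -1, -8], "hand": 50, "turn": 0}
    - {"delta_pos": [0, 0, -7], "hand": 50, "turn": 0}
    - {"delta_pos": [0, 0, -5], "hand": 50, "turn": 0}
    - {"delta_pos": [0, 0, -3], "hand": 50, "turn": 0}
    - {"delta_pos": [0, 0, -2], "hand": 50, "turn": 0}
    - {"delta_pos": [0, 0, 0], "hand": 50, "turn": 0}
    - {"delta_pos": [0, 0, 0], "hand": 50, "turn": 0}
    - {"delta_pos": [0, 0, 0], "hand": 50, "turn": 0}

```text
time_s: 17.85
position: [0.41, 0.2789, 0.0203]
ee_rot: [[-0.997, -0.079, 0.0], [-0.079, 0.997, 0.0], [-0.0, 0.0, -1.0]]
force: [-0.6, -0.3, -3.1]
gripper_width: 0.727
gripper_force: 25.0
```

Nearly seated. I lower by 0.6 mm, release, and raise.

>>> servo_tool:
  plan:
    - {"delta_pos": [0, 0, -0.6], "hand": 50, "turn": 0}
    - {"delta_pos": [0, 0, 0], "hand": 50, "turn": 0}
    - {"delta_pos": [0, 0, 0], "hand": 70, "turn": 0}
    - {"delta_pos": [0, 0, 0], "hand": 87, "turn": 0}
    - {"delta_pos": [0, 0, 0], "hand": 87, "turn": 0}
    - {"delta_pos": [0, 0, 0], "hand": 87, "turn": 0}
    - {"delta_pos": [0, 0, 20], "hand": 87, "turn": 0}
    - {"delta_pos": [0, 0, 40], "hand": 87, "turn": 0}
    - {"delta_pos": [0, 0, 45], "hand": 87, "turn": 0}
    - {"delta_pos": [0, 0, 45], "hand": 87, "turn": 0}
    - {"delta_pos": [0, 0, 45], "hand": 87, "turn": 0}

```text
time_s: 18.95
position: [0.4097, 0.2786, 0.2166]
ee_rot: [[-0.997, -0.078, 0.0], [-0.078, 0.997, 0.0], [-0.0, 0.0, -1.0]]
force: [1.6, 1.2, -0.2]
gripper_width: 0.99
gripper_force: 0.0
```

>>> servo_tool:
  plan:
    - {"delta_pos": [20, -40, 15], "hand": 87, "turn": 0}
    - {"delta_pos": [20, -40, 15], "hand": 87, "turn": 0}
    - {"delta_pos": [20, -40, 15], "hand": 87, "turn": 0}
    - {"delta_pos": [20, -40, 15], "hand": 87, "turn": 0}
    - {"delta_pos": [20, -40, 15], "hand": 87, "turn": 0}
    - {"delta_pos": [20, -40, 15], "hand": 87, "turn": 0}
    - {"delta_pos": [0, -45, 0], "hand": 87, "turn": 0}
    - {"delta_pos": [0, -45, 0], "hand": 87, "turn": 0}
    - {"delta_pos": [0, 0, 0], "hand": 87, "turn": 0}
    - {"delta_pos": [0, 0, 0], "hand": 87, "turn": 0}
    - {"delta_pos": [0, 0, 0], "hand": 87, "turn": 0}
    - {"delta_pos": [0, 0, 0], "hand": 87, "turn": 0}

```text
time_s: 20.15
position: [0.5301, -0.0493, 0.3046]
ee_rot: [[-0.997, -0.082, -0.0], [-0.082, 0.997, 0.0], [0.0, 0.0, -1.0]]
force: [-0.0, -0.2, 0.6]
gripper_width: 0.992
gripper_force: 0.0
```

```bash
python3 - <<'E'
from b import *
c,p,d=wr("w8");print(observe()["position"])
for nm,q,h in(("L in ring",(.410,.278),.070),("M",(.438,-.2),.062),("S",(.502,-.45),.056)):print(nm,tops("w8",q,h))
E
```

```text
[ 0.53006855 -0.04946404  0.30460174]
L in ring (np.int64(119), array([415.4, 258.2,  67.5]), 414.0, 261.5, 15.4)
M (np.int64(649), array([ 438.2, -199.9,   60.8]), 438.5, -200.4, 17.9)
S None
```

>>> servo_tool:
  plan:
    - {"delta_pos": [-22.9, -37.7, -10], "hand": 87, "turn": 0}
    - {"delta_pos": [-22.9, -37.7, -10], "hand": 87, "turn": 0}
    - {"delta_pos": [-22.9, -37.7, -10], "hand": 87, "turn": 0}
    - {"delta_pos": [-22.9, -37.7, -10], "hand": 87, "turn": 0}
    - {"delta_pos": [0, 0, -40], "hand": 87, "turn": 0}
    - {"delta_pos": [0, 0, -40], "hand": 87, "turn": 0}
    - {"delta_pos": [0, 0, -40], "hand": 87, "turn": 0}
    - {"delta_pos": [0, 0, -40], "hand": 87, "turn": 0}
    - {"delta_pos": [0, 0, 0], "hand": 87, "turn": 0}
    - {"delta_pos": [0, 0, 0], "hand": 87, "turn": 0}
    - {"delta_pos": [0, 0, 0], "hand": 87, "turn": 0}

```text
time_s: 21.3
position: [0.44, -0.2022, 0.1067]
ee_rot: [[-0.997, -0.079, 0.003], [-0.079, 0.997, -0.001], [-0.003, -0.001, -1.0]]
force: [0.6, 0.2, 0.0]
gripper_width: 0.996
gripper_force: 0.0
```

>>> servo_tool:
  plan:
    - {"delta_pos": [0, 1, -30], "hand": 87, "turn": 0}
    - {"delta_pos": [0, 0, -30], "hand": 87, "turn": 0}
    - {"delta_pos": [0, 0, -20], "hand": 87, "turn": 0}
    - {"delta_pos": [0, 0, -10], "hand": 87, "turn": 0}
    - {"delta_pos": [0, 0, 0], "hand": 87, "turn": 0}
    - {"delta_pos": [0, 0, 0], "hand": 70, "turn": 0}
    - {"delta_pos": [0, 0, 0], "hand": 60, "turn": 0}
    - {"delta_pos": [0, 0, 0], "hand": 50, "turn": 0}
    - {"delta_pos": [0, 0, 0], "hand": 42, "turn": 0}
    - {"delta_pos": [0, 0, 0], "hand": 35, "turn": 0}
    - {"delta_pos": [0, 0, 0], "hand": 35, "turn": 0}
    - {"delta_pos": [0, 0, 0], "hand": 35, "turn": 0}
  grip_force: 22

```text
time_s: 22.5
position: [0.4385, -0.2009, 0.0149]
ee_rot: [[-0.997, -0.079, 0.0], [-0.079, 0.997, 0.0], [-0.0, 0.0, -1.0]]
force: [-0.9, 0.5, 4.1]
gripper_width: 0.518
gripper_force: 22.0
```

>>> servo_tool:
  plan:
    - {"delta_pos": [0, 0, 20], "hand": 35, "turn": 0}
    - {"delta_pos": [0, 0, 45], "hand": 35, "turn": 0}
    - {"delta_pos": [0, 0, 45], "hand": 35, "turn": 0}
    - {"delta_pos": [9, 20, 0], "hand": 35, "turn": 0}
    - {"delta_pos": [9, 40, 0], "hand": 35, "turn": 0}
    - {"delta_pos": [9, 40, 0], "hand": 35, "turn": 0}
    - {"delta_pos": [9, 40, 0], "hand": 35, "turn": 0}
    - {"delta_pos": [9, 40, 0], "hand": 35, "turn": 0}
    - {"delta_pos": [9, 40, 0], "hand": 35, "turn": 0}
    - {"delta_pos": [9, 40, 0], "hand": 35, "turn": 0}
    - {"delta_pos": [9, 40, 0], "hand": 35, "turn": 0}
    - {"delta_pos": [9, 40, 0], "hand": 35, "turn": 0}

```text
time_s: 23.7
position: [0.5191, 0.1406, 0.1244]
ee_rot: [[-0.997, -0.079, -0.001], [-0.079, 0.997, -0.0], [0.001, -0.0, -1.0]]
force: [0.5, -0.1, -1.3]
gripper_width: 0.518
gripper_force: 22.0
```

>>> servo_tool:
  plan:
    - {"delta_pos": [9, 38, 0], "hand": 35, "turn": 0}
    - {"delta_pos": [9, 38, 0], "hand": 35, "turn": 0}
    - {"delta_pos": [8, 20, 0], "hand": 35, "turn": 0}
    - {"delta_pos": [0, 0, 0], "hand": 35, "turn": 0}
    - {"delta_pos": [0, 0, 0], "hand": 35, "turn": 0}
    - {"delta_pos": [0, 0, 0], "hand": 35, "turn": 0}
    - {"delta_pos": [0, 0, 0], "hand": 35, "turn": 0}

```text
time_s: 24.4
position: [0.5452, 0.2333, 0.1247]
ee_rot: [[-0.997, -0.076, -0.001], [-0.076, 0.997, -0.001], [0.001, -0.001, -1.0]]
force: [-0.1, -0.1, -2.1]
gripper_width: 0.526
gripper_force: 22.0
```

>>> servo_tool:
  plan:
    - {"delta_pos": [0, 1.5, -30], "hand": 35, "turn": 0}
    - {"delta_pos": [0, 0, -30], "hand": 35, "turn": 0}
    - {"delta_pos": [0, 0, -18], "hand": 35, "turn": 0}
    - {"delta_pos": [0, 0, 0], "hand": 35, "turn": 0}
    - {"delta_pos": [0, 0, 0], "hand": 35, "turn": 0}
    - {"delta_pos": [0, 0, 0], "hand": 35, "turn": 0}
    - {"delta_pos": [0, 0, 0], "hand": 35, "turn": 0}

```text
time_s: 25.1
position: [0.5463, 0.2368, 0.0481]
ee_rot: [[-0.997, -0.078, 0.002], [-0.078, 0.997, 0.001], [-0.002, 0.001, -1.0]]
force: [0.5, -0.2, -1.4]
gripper_width: 0.517
gripper_force: 22.0
```

Centring is within 2 mm. I lower 29 mm in total.

>>> servo_tool:
  plan:
    - {"delta_pos": [-0.5, -1, -8], "hand": 35, "turn": 0}
    - {"delta_pos": [0, 0, -8], "hand": 35, "turn": 0}
    - {"delta_pos": [0, 0, -5], "hand": 35, "turn": 0}
    - {"delta_pos": [0, 0, -4], "hand": 35, "turn": 0}
    - {"delta_pos": [0, 0, -2], "hand": 35, "turn": 0}
    - {"delta_pos": [0, 0, 0], "hand": 35, "turn": 0}
    - {"delta_pos": [0, 0, 0], "hand": 35, "turn": 0}
    - {"delta_pos": [0, 0, 0], "hand": 35, "turn": 0}

```text
time_s: 25.9
position: [0.5451, 0.2356, 0.0199]
ee_rot: [[-0.997, -0.079, 0.0], [-0.079, 0.997, 0.0], [-0.0, 0.0, -1.0]]
force: [0.1, -0.7, -1.2]
gripper_width: 0.518
gripper_force: 22.0
```

>>> servo_tool:
  plan:
    - {"delta_pos": [0, 0, -1.3], "hand": 35, "turn": 0}
    - {"delta_pos": [0, 0, 0], "hand": 35, "turn": 0}
    - {"delta_pos": [0, 0, 0], "hand": 60, "turn": 0}
    - {"delta_pos": [0, 0, 0], "hand": 87, "turn": 0}
    - {"delta_pos": [0, 0, 0], "hand": 87, "turn": 0}
    - {"delta_pos": [0, 0, 0], "hand": 87, "turn": 0}
    - {"delta_pos": [0, 0, 20], "hand": 87, "turn": 0}
    - {"delta_pos": [0, 0, 40], "hand": 87, "turn": 0}
    - {"delta_pos": [0, 0, 45], "hand": 87, "turn": 0}
    - {"delta_pos": [0, 0, 45], "hand": 87, "turn": 0}
    - {"delta_pos": [0, 0, 45], "hand": 87, "turn": 0}
    - {"delta_pos": [0, -20, 30], "hand": 87, "turn": 0}

```text
time_s: 27.1
position: [0.5454, 0.2186, 0.2467]
ee_rot: [[-0.997, -0.083, 0.003], [-0.083, 0.997, 0.003], [-0.003, 0.003, -1.0]]
force: [0.8, 1.1, 0.3]
gripper_width: 0.988
gripper_force: 0.0
```

>>> servo_tool:
  plan:
    - {"delta_pos": [5, -49, 2], "hand": 87, "turn": 0}
    - {"delta_pos": [5, -49, 2], "hand": 87, "turn": 0}
    - {"delta_pos": [5, -49, 2], "hand": 87, "turn": 0}
    - {"delta_pos": [5, -49, 2], "hand": 87, "turn": 0}
    - {"delta_pos": [5, -49, 2], "hand": 87, "turn": 0}
    - {"delta_pos": [5, -49, 2], "hand": 87, "turn": 0}
    - {"delta_pos": [5, -49, 2], "hand": 87, "turn": 0}
    - {"delta_pos": [5, -49, 2], "hand": 87, "turn": 0}
    - {"delta_pos": [5, -49, 2], "hand": 87, "turn": 0}
    - {"delta_pos": [5, -49, 2], "hand": 87, "turn": 0}
    - {"delta_pos": [5, -49, 2], "hand": 87, "turn": 0}
    - {"delta_pos": [0, -49, 2], "hand": 87, "turn": 0}

```text
time_s: 28.3
position: [0.6003, -0.3738, 0.2672]
ee_rot: [[-0.997, -0.08, 0.0], [-0.08, 0.997, 0.0], [-0.0, 0.0, -1.0]]
force: [0.9, 0.8, 1.1]
gripper_width: 0.993
gripper_force: 0.0
```

>>> servo_tool:
  plan:
    - {"delta_pos": [0, 0, 0], "hand": 87, "turn": 0}
    - {"delta_pos": [0, 0, 0], "hand": 87, "turn": 0}
    - {"delta_pos": [0, 0, 0], "hand": 87, "turn": 0}
    - {"delta_pos": [0, 0, 0], "hand": 87, "turn": 0}

```text
time_s: 28.7
position: [0.6007, -0.3703, 0.2673]
ee_rot: [[-0.997, -0.081, 0.0], [-0.081, 0.997, 0.001], [-0.0, 0.001, -1.0]]
force: [0.8, 0.8, -0.6]
gripper_width: 0.995
gripper_force: 0.0
```

```bash
python3 - <<'E'
from b import *
c,p,d=wr("w9");print(observe()["position"])
print("S",tops("w9",(.502,-.45),.056),"pot",tops("w9",(.355,-.304),.032))
for nm in("scene",):
    p,d=snapshot(nm);cv2.imwrite("pics/scene1.png",p[:,:,::-1])
E
```

```text
[ 0.60072888 -0.37037643  0.26743228]
S (np.int64(308), array([ 501.8, -457.2,   54.7]), 501.5, -457.3, 11.4) pot None
```

View pics/scene1.png

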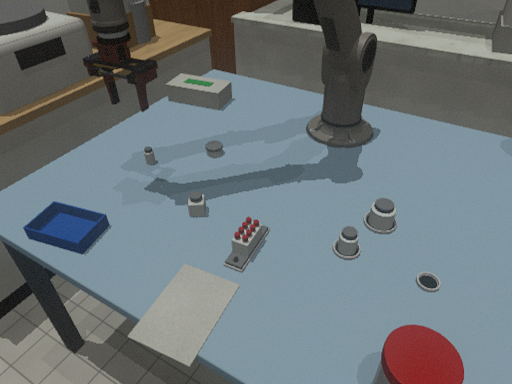

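The large (382,214) and medium (347,241) bottles stand in their rings, the rack is home at (247,243), and the small bottle is still at (150,156). Now the small one.

>>> servo_tool:
  plan:
    - {"delta_pos": [-33, -29, 0], "hand": 87, "turn": 0}
    - {"delta_pos": [-33, -29, 0], "hand": 87, "turn": 0}
    - {"delta_pos": [-33, -29, 0], "hand": 80, "turn": 0}
    - {"delta_pos": [0, 0, -40], "hand": 70, "turn": 0}
    - {"delta_pos": [0, 0, -40], "hand": 70, "turn": 0}
    - {"delta_pos": [0, 0, -40], "hand": 70, "turn": 0}
    - {"delta_pos": [0, 0, -40], "hand": 70, "turn": 0}
    - {"delta_pos": [0, 0, 0], "hand": 70, "turn": 0}
    - {"delta_pos": [0, 0, 0], "hand": 70, "turn": 0}
    - {"delta_pos": [0, 0, 0], "hand": 70, "turn": 0}

```text
time_s: 29.8
position: [0.5022, -0.4605, 0.1102]
ee_rot: [[-0.997, -0.079, 0.003], [-0.079, 0.997, -0.003], [-0.003, -0.003, -1.0]]
force: [0.2, 0.4, 0.5]
gripper_width: 0.795
gripper_force: 0.0
```

>>> servo_tool:
  plan:
    - {"delta_pos": [0, 1, -30], "hand": 70, "turn": 0}
    - {"delta_pos": [0, 0, -30], "hand": 70, "turn": 0}
    - {"delta_pos": [0, 0, -20], "hand": 70, "turn": 0}
    - {"delta_pos": [0, 0, -12], "hand": 70, "turn": 0}
    - {"delta_pos": [0, 0, 0], "hand": 70, "turn": 0}
    - {"delta_pos": [0, 0, 0], "hand": 60, "turn": 0}
    - {"delta_pos": [0, 0, 0], "hand": 50, "turn": 0}
    - {"delta_pos": [0, 0, 0], "hand": 40, "turn": 0}
    - {"delta_pos": [0, 0, 0], "hand": 32, "turn": 0}
    - {"delta_pos": [0, 0, 0], "hand": 22, "turn": 0}
    - {"delta_pos": [0, 0, 0], "hand": 20, "turn": 0}
    - {"delta_pos": [0, 0, 0], "hand": 20, "turn": 0}
  grip_force: 20

```text
time_s: 31.0
position: [0.501, -0.4584, 0.0157]
ee_rot: [[-0.997, -0.079, 0.0], [-0.079, 0.997, 0.0], [-0.0, 0.0, -1.0]]
force: [-0.4, 0.5, 2.9]
gripper_width: 0.337
gripper_force: 20.0
```

>>> servo_tool:
  plan:
    - {"delta_pos": [0, 0, 20], "hand": 20, "turn": 0}
    - {"delta_pos": [0, 0, 45], "hand": 20, "turn": 0}
    - {"delta_pos": [0, 0, 45], "hand": 20, "turn": 0}
    - {"delta_pos": [2, 20, 0], "hand": 20, "turn": 0}
    - {"delta_pos": [2, 40, 0], "hand": 20, "turn": 0}
    - {"delta_pos": [2, 40, 0], "hand": 20, "turn": 0}
    - {"delta_pos": [2, 40, 0], "hand": 20, "turn": 0}
    - {"delta_pos": [2, 40, 0], "hand": 20, "turn": 0}
    - {"delta_pos": [2, 40, 0], "hand": 20, "turn": 0}
    - {"delta_pos": [2, 40, 0], "hand": 20, "turn": 0}
    - {"delta_pos": [2, 40, 0], "hand": 20, "turn": 0}
    - {"delta_pos": [2, 40, 0], "hand": 20, "turn": 0}

```text
time_s: 32.2
position: [0.5187, -0.1168, 0.1254]
ee_rot: [[-0.997, -0.078, 0.0], [-0.078, 0.997, 0.0], [-0.0, 0.0, -1.0]]
force: [-0.6, 0.0, -1.0]
gripper_width: 0.335
gripper_force: 20.0
```

>>> servo_tool:
  plan:
    - {"delta_pos": [2, 40, 0], "hand": 20, "turn": 0}
    - {"delta_pos": [2, 40, 0], "hand": 20, "turn": 0}
    - {"delta_pos": [2, 40, 0], "hand": 20, "turn": 0}
    - {"delta_pos": [2, 40, 0], "hand": 20, "turn": 0}
    - {"delta_pos": [2, 40, 0], "hand": 20, "turn": 0}
    - {"delta_pos": [2, 40, 0], "hand": 20, "turn": 0}
    - {"delta_pos": [2, 40, 0], "hand": 20, "turn": 0}
    - {"delta_pos": [2, 40, 0], "hand": 20, "turn": 0}
    - {"delta_pos": [2, 40, 0], "hand": 20, "turn": 0}
    - {"delta_pos": [2, 40, 0], "hand": 20, "turn": 0}
    - {"delta_pos": [2, 40, 0], "hand": 20, "turn": 0}
    - {"delta_pos": [2, 40, 0], "hand": 20, "turn": 0}

```text
time_s: 33.4
position: [0.5426, 0.3631, 0.1253]
ee_rot: [[-0.997, -0.079, -0.0], [-0.079, 0.997, -0.0], [0.0, -0.0, -1.0]]
force: [0.5, -0.9, -1.5]
gripper_width: 0.338
gripper_force: 20.0
```

>>> servo_tool:
  plan:
    - {"delta_pos": [2, 30, 0], "hand": 20, "turn": 0}
    - {"delta_pos": [2, 20, 0], "hand": 20, "turn": 0}
    - {"delta_pos": [0, 0, 0], "hand": 20, "turn": 0}
    - {"delta_pos": [0, 0, 0], "hand": 20, "turn": 0}
    - {"delta_pos": [0, 0, 0], "hand": 20, "turn": 0}
    - {"delta_pos": [0, 0, 0], "hand": 20, "turn": 0}

```text
time_s: 34.0
position: [0.5474, 0.4097, 0.1257]
ee_rot: [[-0.997, -0.076, 0.0], [-0.076, 0.997, -0.001], [0.0, -0.001, -1.0]]
force: [-0.5, 0.1, -1.1]
gripper_width: 0.335
gripper_force: 20.0
```

>>> servo_tool:
  plan:
    - {"delta_pos": [1, 20.5, 0], "hand": 20, "turn": 0}
    - {"delta_pos": [0, 0, -30], "hand": 20, "turn": 0}
    - {"delta_pos": [0, 0, -30], "hand": 20, "turn": 0}
    - {"delta_pos": [0, 0, -18], "hand": 20, "turn": 0}
    - {"delta_pos": [0, 0, 0], "hand": 20, "turn": 0}
    - {"delta_pos": [0, 0, 0], "hand": 20, "turn": 0}
    - {"delta_pos": [0, 0, 0], "hand": 20, "turn": 0}
    - {"delta_pos": [0, 0, 0], "hand": 20, "turn": 0}

```text
time_s: 34.8
position: [0.5488, 0.4326, 0.0491]
ee_rot: [[-0.997, -0.078, 0.002], [-0.078, 0.997, 0.002], [-0.002, 0.002, -1.0]]
force: [-1.1, -0.9, -0.4]
gripper_width: 0.333
gripper_force: 20.0
```

>>> servo_tool:
  plan:
    - {"delta_pos": [0, -0.5, -8], "hand": 20, "turn": 0}
    - {"delta_pos": [0, 0, -8], "hand": 20, "turn": 0}
    - {"delta_pos": [0, 0, -5], "hand": 20, "turn": 0}
    - {"delta_pos": [0, 0, -4], "hand": 20, "turn": 0}
    - {"delta_pos": [0, 0, -3], "hand": 20, "turn": 0}
    - {"delta_pos": [0, 0, 0], "hand": 20, "turn": 0}
    - {"delta_pos": [0, 0, 0], "hand": 20, "turn": 0}
    - {"delta_pos": [0, 0, 0], "hand": 20, "turn": 0}

```text
time_s: 35.6
position: [0.5479, 0.4315, 0.0197]
ee_rot: [[-0.997, -0.079, -0.0], [-0.079, 0.997, -0.0], [0.0, 0.0, -1.0]]
force: [-1.8, -0.8, 4.7]
gripper_width: 0.337
gripper_force: 20.0
```

>>> servo_tool:
  plan:
    - {"delta_pos": [0, 0, 0], "hand": 40, "turn": 0}
    - {"delta_pos": [0, 0, 0], "hand": 60, "turn": 0}
    - {"delta_pos": [0, 0, 0], "hand": 70, "turn": 0}
    - {"delta_pos": [0, 0, 0], "hand": 70, "turn": 0}
    - {"delta_pos": [0, 0, 20], "hand": 70, "turn": 0}
    - {"delta_pos": [0, 0, 40], "hand": 70, "turn": 0}
    - {"delta_pos": [0, 0, 45], "hand": 70, "turn": 0}
    - {"delta_pos": [0, 0, 45], "hand": 70, "turn": 0}
    - {"delta_pos": [0, 0, 45], "hand": 70, "turn": 0}
    - {"delta_pos": [20, -25, 38], "hand": 70, "turn": 0}
    - {"delta_pos": [20, -25, 38], "hand": 70, "turn": 0}
    - {"delta_pos": [20, -25, 38], "hand": 70, "turn": 0}

```text
time_s: 36.8
position: [0.6082, 0.3557, 0.3303]
ee_rot: [[-0.997, -0.079, 0.0], [-0.079, 0.997, 0.0], [-0.0, 0.0, -1.0]]
force: [1.6, 0.8, -0.3]
gripper_width: 0.794
gripper_force: 0.0
```

>>> servo_tool:
  plan:
    - {"delta_pos": [15, -25, 0], "hand": 70, "turn": 0}
    - {"delta_pos": [15, -25, 0], "hand": 70, "turn": 0}
    - {"delta_pos": [0, 0, 0], "hand": 70, "turn": 0}
    - {"delta_pos": [0, 0, 0], "hand": 70, "turn": 0}
    - {"delta_pos": [0, 0, 0], "hand": 70, "turn": 0}
    - {"delta_pos": [0, 0, 0], "hand": 70, "turn": 0}
    - {"delta_pos": [0, 0, 0], "hand": 70, "turn": 0}

```text
time_s: 37.5
position: [0.6372, 0.3079, 0.3282]
ee_rot: [[-0.997, -0.081, -0.001], [-0.081, 0.997, 0.0], [0.001, 0.0, -1.0]]
force: [0.1, 0.0, -0.0]
gripper_width: 0.798
gripper_force: 0.0
```

```bash
python3 - <<'E'
from b import *
c,p,d=wr("w10");print(observe()["position"])
for nm,q,h in(("L",(.410,.278),.070),("M",(.545,.2356),.066),("S",(.549,.432),.060)):print(nm,tops("w10",q,h))
E
```

```text
[0.63739069 0.30765595 0.32827448]
L None
M (np.int64(574), array([545. , 236.2,  64.7]), 545.0, 236.2, 17.7)
S (np.int64(220), array([548.9, 431. ,  58.6]), 549.0, 431.5, 11.3)
```

View pics/w10.png

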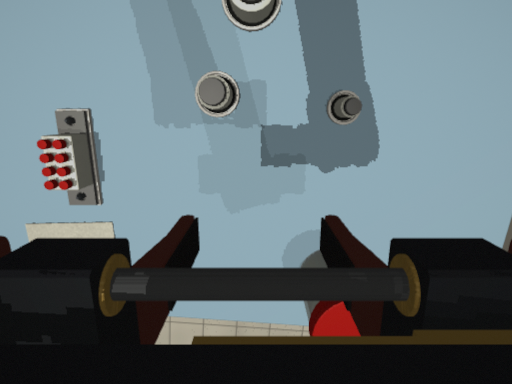

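Medium (215,93) and small (347,107) stand centred in their rings, the large is at the top edge (252,8), and the rack is home. I check the large with the fixed camera's depth and then hand in.

```bash
python3 - <<'E'
from h import *
p,d=snapshot("scene");X=cloud(camera_info("scene"),d);x,y,z=X[...,0],X[...,1],X[...,2]
M=(np.hypot(x-.41,y-.278)<.05)&(z>.064)&(z<.08)
t=np.median(z[M]);q=cv2.minEnclosingCircle((X[M][:,:2]*1000).astype(np.float32));print(M.sum(),t,q,abs(observe()["qd"]).max())
if abs(t-.07)<.004 and np.hypot(q[0][0]-410,q[0][1]-278)<6: print(finish_job())
E
```

```text
208 0.07010671710653665 ((408.4676818847656, 279.4042053222656), 25.168285369873047) 0.002968400213535142
the job is handed in; nothing more can be done
None
```

The job is handed in: the rack is flat on its dowels, and the large, medium and small bottles were placed in that order and stand upright in their matching rings. The square bottle and pot were not touched, and everything is released at about 37.6 s of the 128 s allowed.

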